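# Load the ware board and send it on

## Robot

A 6-joint arm with a two-finger parallel gripper is mounted at the origin on the work surface. World frame = base frame: x ahead of the robot, y to its left, z up, the work surface at z = 0. Lengths are in m, angles in rad, forces in N, time in s.
With the tool pointing down it reaches from about 0.35 to 0.775 m from the base axis. Payload 7.3 kg.
Tool frame: the origin (TCP) lies on the mounting face of the last link; the fingertips stand 178 mm ahead of it and the grasp point (between the pads) lies 159 mm ahead of it; z points along the fingers, y is the direction in which the jaws open and shut (so a half turn about z gives the same grasp; the last joint's range is limited). The gripper opens to 92 mm and grips with 3 to 60 N. Pads are 19 mm wide; open, the fingers measure 130 mm over their backs; the gripper's body (75 mm by 190 mm) begins 47 mm behind the grasp point.
Start: joints at [1.167, 0.342, 1.524, -0, 1.275, -0.146], TCP at [0.134, 0.508, 0.405] pointing down, gripper open.
Joint ranges: [-2.53, 2.53], [-0.77, 2.02], [0.04, 2.7], [-1, 4.14], [0.28, 2.66], [-3.11, 3.11]. Speed limits (rad/s): [2.57, 2.57, 3.14, 3.14, 3.14, 3.14].

## Interface

Orientations are given as a 3x3 rotation matrix whose columns are the frame's x, y, z axes.
In Python, from cell import * gives the robot as it stands.
- The arm moves only by the tool servo_tool, never from a script. Its argument "steps" is a list of rows, each an object with "linear": the shift along the world's x, y, z in m, a list of three; "turn": the turn, a rotation vector about the world's x, y, z in rad, a list of three; "grip": the opening in per cent of the stroke, from 0 (shut) to 100 (fully open). In form: [{"linear": [dx, dy, dz], "turn": [ax, ay, az], "grip": grip}, ...]. A call has exactly 10 rows; each row shifts and turns the commanded pose from where the row before left it; what a row does not reach is not made up. A row lasts 1/8 s, in which the tool goes at most 62.5 mm and 10.7 degrees, less where a joint would pass 70% of its speed; a pose out of reach is approached as far as the arm can. A call with a gripper value outside its range is refused whole. The fingers move at their own pace and stop on an object; "force" is the grip in N (left out, the last holds). Time passes only in rows, so rows that do not move let the fingers close, or fill a call up. It gives the time, the measured TCP pose, the force and the opening at its end, in the units of the state.
- get_state(): the state, without advancing time (a new reading comes with each control period).
- camera(name): name is "side" or "top"; returns a dict with "image" (420x560x3 uint8, red, green, blue), "mtx" (3x3 intrinsics, pixels), "pose" (4x4, takes a point from camera to world coordinates). Camera axes: x right, y down, z forward; pixel columns grow to the right and rows downward; lengths in m; the calibration is good to about 2 mm. A picture is of the moment at which its call begins. There is no depth.
- hand_in(): hands the job in, once; it reports no verdict.
Trained networks look in the newest picture that a camera, given by its name, has taken for a name from the list of things; names that differ only in an ending like _2 or _b are one class to them, and where a whole thing is asked for, a point or a joint stands for the part that bears it (a point fixed in the world has none). Each returns a list of dicts, best first, with "confidence" (0 to 1); they miss things now and then, are a little off and sometimes report something else, mostly with a low value. They report only what shows in the picture. A call takes as long as a camera call.
- look_for(camera, label): "centre" ([column, row] in pixels, amid what is visible of it).
- tip_of(camera, label): "centre" ([column, row] in pixels: a listed point, or the origin of a listed thing).
The state is a dict: "time_s": time; "joint_pos": joint angles; "qvel": joint speeds; "tau": joint torques, N m; "tool_pos": TCP position; "orientation": TCP orientation; "contact_force": force on the tool from outside, world axes, zero at the start; "wrist_torque": the same for the moment, N m; "width": finger opening in m.
Only numpy, scipy, OpenCV 4.12 (cv2) and the standard library are available. Lean on these libraries where they do the work, as an engineer would, in place of code of your own. Each camera call takes 0.05 s, during which the arm holds its last target. There are 200 camera calls.

## Task

Clear the paint tub off the ware board first and stand it on the middle of the cork pad, wholly on the pad. Then stand every red jar upright on the board, setting it down gently: the tall jars on the far half of the board, the short ones on the near half, each clear of the middle line and of the edges and with at least a finger's width (10 mm) between any two jars. Last, with all of them loaded, slide the board along its track all the way to the stop, leaving the carton, the bowl and the spatula alone.

Things in the scene. Friction and masses are not known exactly. Their poses are not given: they have to be found in the camera images.
- tall1_mid (a point): a tall closed red enamel jar with black rims, an upright cylinder 60 mm across and 105 mm high with a wider, heavy foot ring 74 mm across and 8 mm high, about 0.33 kg (may be absent). The point is its centre, 52.5 mm above its underside; z is its axis.
- tall2_mid (a point): a tall closed red enamel jar with black rims, an upright cylinder 60 mm across and 105 mm high with a wider, heavy foot ring 74 mm across and 8 mm high, about 0.33 kg (may be absent). The point is its centre, 52.5 mm above its underside; z is its axis.
- tall3_mid (a point): a tall closed red enamel jar with black rims, an upright cylinder 60 mm across and 105 mm high with a wider, heavy foot ring 74 mm across and 8 mm high, about 0.33 kg (may be absent). The point is its centre, 52.5 mm above its underside; z is its axis.
- short1_mid (a point): a short closed red enamel jar with black rims, an upright cylinder 66 mm across and 75 mm high with a wider, heavy foot ring 74 mm across and 8 mm high, about 0.27 kg (may be absent). The point is its centre, 37.5 mm above its underside; z is its axis.
- short2_mid (a point): a short closed red enamel jar with black rims, an upright cylinder 66 mm across and 75 mm high with a wider, heavy foot ring 74 mm across and 8 mm high, about 0.27 kg (may be absent). The point is its centre, 37.5 mm above its underside; z is its axis.
- tub_mid (a point): the closed white plastic paint tub with a blue band, an upright cylinder 64 mm across (lid 67 mm to look at) and 90 mm high, about 0.4 kg, left standing on the ware board. The point is its centre, 45 mm above its foot; z is its axis.
- pad_top (a point): the round cork pad fixed on the table, 116 mm across and 6 mm thick; the point is the centre of its top face.
- board_top (a point): the plywood ware board, which rides on the roller track and carries the jars; the point lies on its flat top face (34 mm above the table), on the black line that runs along its length. x points across the board away from the robot, y along the track, the way it slides, z up. The face reaches from x = -120 to +120 mm and y = -200 to +160 mm; the far half is x > 0, the near half x < 0. The handle stands near its y = -200 mm end.
- board_grip (a point): the ware board's handle: a straight horizontal bar 14 mm thick (square) and 124 mm long on two 12 mm posts at 50 mm either side of its middle, running across the board (its x); the point is the middle of the bar, 70 mm above the board's top face and 180 mm from the point board_top towards -y. Axes as board_top. Between the posts the bar is free underneath.
- board (a joint): travel of the ware board along its track, in m: 0 at the loading end, 0.100 at the stop (start: 0 to 0.025). It slides with about 3 N of friction and stays where it is left; it carries the jars on it along.
- carton: a cardboard carton, 70 (its x) x 150 (its y) x 60 mm; a bystander beyond the work, not to be moved. Origin at the centre of its underside.
- bowl: a white bowl, 100 mm across and 45 mm high; a bystander beyond the work, not to be moved. Origin at the centre of its underside.
- spatula: a spatula lying on the table, about 260 mm long; a bystander beyond the work, not to be moved. Origin at the centre of its underside.

How it is judged:
By the outcome, as a careful person would: the job done as asked, in the order asked, and still so for the second after the job is handed in, with the robot touching nothing.
Of tall1, tall2, tall3, short1, short2 only 4 to 5 are there at a start; the rules pass over those that are not, and their reading is None.
At some moment in a run one of tall1, tall2, tall3, short1, short2 may be knocked a few centimetres aside while the robot is not near it.
It also fails if it takes over 210 s, if anything falls off the work surface, if the arm or the gripper's body presses on something with over 40 N, if the wrist force passes 120 N, or if a joint passes its speed limit or range.

## Working session

There is one attempt and no reset: what is moved stays moved. The work goes in short steps, Python scripts to look and compute and a tool call to move; the robot and the scene stay as the last step left them, time stands still between calls to the robot, and variables do not carry over. Pictures are saved under pics/ and viewed, about 12 in all and at most 16, crops included, and the job is handed in when it is done.

Besides the shell and the picture viewer there is one more tool, called after "Request:" in YAML: its name, and indented under it one key for each argument. servo_tool: Moves the arm, as the interface text tells. Its arguments: {"type":"object","properties":{"steps":{"type":"array"},"force":{"type":"number"}},"required":["steps"]}

```bash
mkdir -p pics; cat > h.py <<'E'
from cell import *
import numpy as np, cv2
def shot(c,f=None):
    r=camera(c)
    if f: cv2.imwrite('pics/'+f,cv2.cvtColor(r['image'],cv2.COLOR_RGB2BGR))
    return r
def onz(r,px,z):
    K,P=np.array(r['mtx']),np.array(r['pose'])
    d=P[:3,:3]@np.linalg.solve(K,[px[0],px[1],1]); o=P[:3,3]
    return o+d*(z-o[2])/d[2]
def proj(r,p):
    K,P=np.array(r['mtx']),np.array(r['pose'])
    c=K@(P[:3,:3].T@(np.array(p)-P[:3,3])); return c[:2]/c[2]
E
python3 - <<'E'
from h import *
Z=dict(tall1_mid=.0525,short1_mid=.0375,tub_mid=.034+.045,pad_top=.006,board_top=.034,board_grip=.104,carton=0,bowl=0,spatula=0)
for c in('top','side'):
    r=shot(c,c+'0.png'); print(c,np.round(r['pose'],3).tolist())
    for l,z in Z.items():
        for d in tip_of(c,l):
            print(l,np.round(d['centre'],1),round(d['confidence'],2),np.round(onz(r,d['centre'],z)[:2],3))
print(get_state())
E
```

```text
top [[-0.015, -0.98, 0.196, 0.443], [-1.0, 0.017, 0.008, -0.079], [-0.012, -0.196, -0.981, 0.918], [0.0, 0.0, 0.0, 1.0]]
tall1_mid [364.1 229.7] 0.98 [ 0.562 -0.264]
short1_mid [315.1 281.6] 0.7 [ 0.458 -0.16 ]
tub_mid [166.4 254.6] 0.68 [0.515 0.14 ]
pad_top [423.2 286.1] 0.94 [ 0.445 -0.392]
pad_top [373.3 283.9] 0.57 [ 0.452 -0.287]
board_top [155.9 231. ] 0.71 [0.569 0.176]
board_top [366.7 228. ] 0.65 [ 0.568 -0.273]
board_grip [238.2 231.4] 0.97 [ 0.556 -0.007]
carton [331.1 155.9] 0.74 [ 0.741 -0.21 ]
bowl [252.6 160.6] 0.88 [ 0.733 -0.03 ]
spatula [167.9 145.4] 0.91 [0.773 0.165]
side [[-0.799, -0.42, 0.431, 0.209], [-0.601, 0.569, -0.561, 0.405], [-0.01, -0.707, -0.707, 0.72], [0.0, 0.0, 0.0, 1.0]]
tall1_mid [332.3 187.4] 0.8 [ 0.562 -0.268]
short1_mid [351.7 242.8] 0.95 [ 0.451 -0.164]
tub_mid [226.8 323.9] 0.73 [0.51  0.142]
pad_top [401.3 192.3] 0.76 [ 0.448 -0.396]
board_top [191.1 339. ] 0.89 [0.561 0.181]
board_grip [259.3 247. ] 0.72 [ 0.555 -0.002]
carton [249.8 187.9] 0.83 [ 0.748 -0.203]
bowl [205.5 233.5] 0.85 [ 0.731 -0.031]
bowl [380.2 209.3] 0.2 [ 0.463 -0.322]
spatula [121.9 284.5] 0.78 [0.77  0.166]
{'time_s': 1.0, 'joint_pos': array([ 1.16699866e+00,  3.42010522e-01,  1.52411037e+00, -2.30413503e-05,
        1.27541854e+00, -1.45988476e-01]), 'qvel': array([-0.00079749,  0.00010916, -0.00026523, -0.0001147 , -0.0005339 ,
        0.00065955]), 'tau': array([-1.22474339e-03, -4.31148899e+01, -2.44477612e+01,  7.19834212e-02,
        4.83434787e-02,  9.72162042e-06]), 'tool_pos': array([0.13383049, 0.50765421, 0.40473142]), 'orientation': array([[-9.66952582e-01,  2.54956275e-01,  4.11810946e-05],
       [ 2.54956276e-01,  9.66952582e-01,  4.02776879e-05],
       [-2.95511165e-05,  4.94459929e-05, -9.99999998e-01]]), 'contact_force': array([ 0.6393971 , -0.70602552,  0.22499343]), 'wrist_torque': array([-0.0325839 ,  0.05496361,  0.00095883]), 'width': 0.09181574483664974}
```

View pics/top0.png

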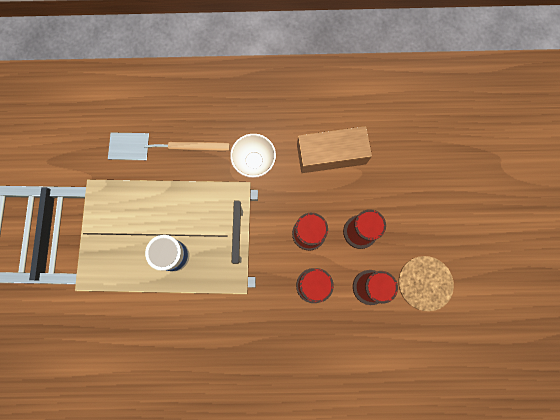

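View pics/side0.png

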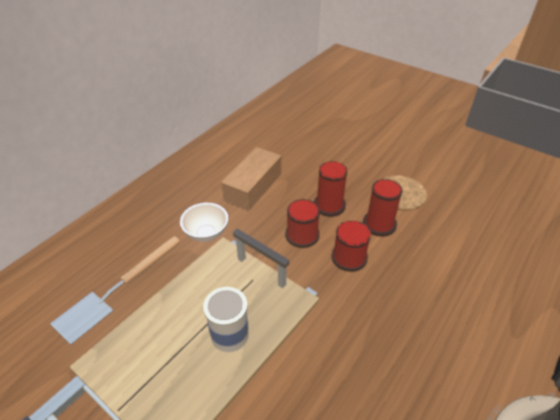

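The top view shows four red jars. Two are short, with tops at about (311,229) and (315,285); two are tall, with tops at (370,225) and (381,287). The tub is on the board at (164,252), the pad at (426,284), and the handle at (237,232). The side view agrees. I'll refine these positions next.

```bash
cat >> h.py <<'E'
def tops(r,f=None,dbg=False):
    """bright red lids -> list of (px centre, area)"""
    im=r['image'].astype(int); m=((im[...,0]>150)&(im[...,1]<60)&(im[...,2]<60)).astype(np.uint8)
    n,l,s,c=cv2.connectedComponentsWithStats(m)
    return [(c[i],s[i,4],s[i,:4]) for i in range(1,n) if s[i,4]>150]
E
python3 - <<'E'
from h import *
r=shot('top')
for c,a,b in tops(r): print(np.round(c,1),a,b,'z.105',np.round(onz(r,c,.105)[:2],4),'z.075',np.round(onz(r,c,.075)[:2],4))
for n,p,z in [('lineA',(83,234),.034),('lineB',(228,236),.034),('cTL',(87.5,180),.034),('cTR',(250.5,182),.034),('cBL',(76,291),.034),('cBR',(248,294),.034),('tubtop',(164,251.5),.124),('pad',(426.5,284),.006),('h1',(237,201),.111),('h2',(236,263),.111)]: print(n,np.round(onz(r,p,z),4))
s=shot('side')
for c,a,b in tops(s): print(np.round(c,1),a,b,'z.105',np.round(onz(s,c,.105)[:2],4),'z.075',np.round(onz(s,c,.075)[:2],4))
print('side tubtop',onz(s,(226,306),.124),'pad',onz(s,(404,192),.006),'h',onz(s,(236,234),.104),onz(s,(286,262),.104))
im=cv2.cvtColor(r['image'],cv2.COLOR_RGB2BGR)[170:320,60:460]
cv2.imwrite('pics/z.png',cv2.resize(im,None,fx=2,fy=2,interpolation=cv2.INTER_CUBIC))
E
```

```text
[370.2 224.6] 570 [356 211  28  29] z.105 [ 0.5648 -0.2651] z.075 [ 0.5692 -0.272 ]
[311.2 228.4] 649 [297 214  29  29] z.105 [ 0.5593 -0.1496] z.075 [ 0.5636 -0.1522]
[316.1 284.7] 701 [300 269  31  31] z.105 [ 0.4508 -0.1552] z.075 [ 0.4511 -0.158 ]
[381.6 286.6] 607 [368 273  29  28] z.105 [ 0.4455 -0.2793] z.075 [ 0.4456 -0.2867]
lineA [0.5654 0.3314 0.034 ]
lineB [0.556  0.0214 0.034 ]
cTL [0.6845 0.3303 0.034 ]
cTR [ 0.6735 -0.027   0.034 ]
cBL [0.4463 0.3373 0.034 ]
cBR [ 0.4348 -0.0206  0.034 ]
tubtop [0.517  0.1326 0.124 ]
pad [ 0.4497 -0.3996  0.006 ]
h1 [ 0.6153 -0.0048  0.111 ]
h2 [ 0.494 -0.003  0.111]
[353.3 232.7] 524 [339 222  31  23] z.105 [ 0.437  -0.1311] z.075 [ 0.4481 -0.1572]
side tubtop [0.51094544 0.13702264 0.124     ] pad [ 0.44352    -0.40019041  0.006     ] h [ 0.60959025 -0.00078743  0.104     ] [ 0.49668154 -0.00214161  0.104     ]
```

View pics/z.png

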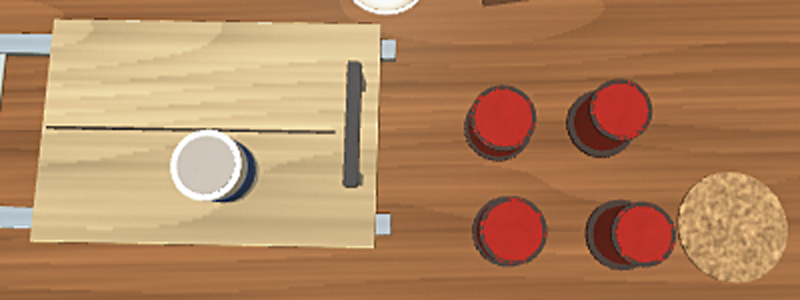

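The close-up gives these positions:
- **Board:** the line runs from (46,127) to (335,132), so the board is yawed about -0.03 rad. board_top is near (0.5605, 0.175).
- **Tub:** (0.514, 0.136).
- **Pad:** (0.447, -0.400).

First I move above the tub.

Request:
servo_tool:
  steps:
    - {"linear": [0.038, -0.0372, -0.0065], "turn": [0, 0, -0.1313], "grip": 100}
    - {"linear": [0.038, -0.0372, -0.0065], "turn": [0, 0, -0.1313], "grip": 100}
    - {"linear": [0.038, -0.0372, -0.0065], "turn": [0, 0, -0.1313], "grip": 100}
    - {"linear": [0.038, -0.0372, -0.0065], "turn": [0, 0, -0.1313], "grip": 100}
    - {"linear": [0.038, -0.0372, -0.0065], "turn": [0, 0, -0.1313], "grip": 100}
    - {"linear": [0.038, -0.0372, -0.0065], "turn": [0, 0, -0.1313], "grip": 100}
    - {"linear": [0.038, -0.0372, -0.0065], "turn": [0, 0, -0.1313], "grip": 100}
    - {"linear": [0.038, -0.0372, -0.0065], "turn": [0, 0, -0.1313], "grip": 100}
    - {"linear": [0.038, -0.0372, -0.0065], "turn": [0, 0, -0.1313], "grip": 100}
    - {"linear": [0.038, -0.0372, -0.0065], "turn": [0, 0, -0.1313], "grip": 100}
  force: 25

```text
time_s: 2.35
tool_pos: [0.515, 0.1342, 0.3397]
orientation: [[0.005, 1.0, 0.001], [1.0, -0.005, 0.0], [0.0, 0.001, -1.0]]
contact_force: [-0.0, 0.4, 0.2]
width: 0.0918
```

Request:
servo_tool:
  steps:
    - {"linear": [0, 0.001, -0.025], "turn": [0, 0, 0], "grip": 100}
    - {"linear": [0, 0.001, -0.025], "turn": [0, 0, 0], "grip": 100}
    - {"linear": [0, 0, -0.025], "turn": [0, 0, 0], "grip": 100}
    - {"linear": [0, 0, -0.0165], "turn": [0, 0, 0], "grip": 100}
    - {"linear": [0, 0, 0], "turn": [0, 0, 0], "grip": 100}
    - {"linear": [0, 0, 0], "turn": [0, 0, 0], "grip": 60}
    - {"linear": [0, 0, 0], "turn": [0, 0, 0], "grip": 30}
    - {"linear": [0, 0, 0], "turn": [0, 0, 0], "grip": 30}
    - {"linear": [0, 0, 0], "turn": [0, 0, 0], "grip": 30}
    - {"linear": [0, 0, 0], "turn": [0, 0, 0], "grip": 30}
  force: 25

```text
time_s: 3.6
tool_pos: [0.5144, 0.1377, 0.249]
orientation: [[0.0, 1.0, 0.003], [1.0, -0.0, 0.0], [0.0, 0.003, -1.0]]
contact_force: [3.0, -0.8, 3.8]
width: 0.0638
```

Request:
servo_tool:
  steps:
    - {"linear": [0, 0, 0.02], "turn": [0, 0, 0], "grip": 30}
    - {"linear": [0, 0, 0.045], "turn": [0, 0, 0], "grip": 30}
    - {"linear": [0, 0, 0.045], "turn": [0, 0, 0], "grip": 30}
    - {"linear": [-0.003, -0.025, 0], "turn": [0, 0, 0], "grip": 30}
    - {"linear": [-0.0056, -0.0446, 0], "turn": [0, 0, 0], "grip": 30}
    - {"linear": [-0.0056, -0.0446, 0], "turn": [0, 0, 0], "grip": 30}
    - {"linear": [-0.0056, -0.0446, 0], "turn": [0, 0, 0], "grip": 30}
    - {"linear": [-0.0056, -0.0446, 0], "turn": [0, 0, 0], "grip": 30}
    - {"linear": [-0.0056, -0.0446, 0], "turn": [0, 0, 0], "grip": 30}
    - {"linear": [-0.0056, -0.0446, 0], "turn": [0, 0, 0], "grip": 30}
  force: 25

```text
time_s: 4.85
tool_pos: [0.4762, -0.156, 0.357]
orientation: [[0.0, 1.0, -0.003], [1.0, -0.0, 0.002], [0.002, -0.003, -1.0]]
contact_force: [1.5, 0.6, -5.1]
width: 0.0638
```

Request:
servo_tool:
  steps:
    - {"linear": [-0.0056, -0.0446, 0], "turn": [0, 0, 0], "grip": 30}
    - {"linear": [-0.0056, -0.0446, 0], "turn": [0, 0, 0], "grip": 30}
    - {"linear": [-0.0056, -0.0446, 0], "turn": [0, 0, 0], "grip": 30}
    - {"linear": [-0.0056, -0.0446, 0], "turn": [0, 0, 0], "grip": 30}
    - {"linear": [-0.0056, -0.0446, 0], "turn": [0, 0, 0], "grip": 30}
    - {"linear": [-0.003, -0.019, 0], "turn": [0, 0, 0], "grip": 30}
    - {"linear": [0, 0, -0.03], "turn": [0, 0, 0], "grip": 30}
    - {"linear": [0, 0, -0.03], "turn": [0, 0, 0], "grip": 30}
    - {"linear": [0, 0, -0.03], "turn": [0, 0, 0], "grip": 30}
    - {"linear": [0, 0, -0.025], "turn": [0, 0, 0], "grip": 30}
  force: 25

```text
time_s: 6.1
tool_pos: [0.4459, -0.3957, 0.241]
orientation: [[-0.0, 1.0, -0.003], [1.0, 0.0, 0.004], [0.004, -0.003, -1.0]]
contact_force: [0.1, 0.2, -4.4]
width: 0.0635
```

Request:
servo_tool:
  steps:
    - {"linear": [0, -0.001, -0.004], "turn": [0, 0, 0], "grip": 30}
    - {"linear": [0, 0, -0.004], "turn": [0, 0, 0], "grip": 30}
    - {"linear": [0, 0, -0.003], "turn": [0, 0, 0], "grip": 30}
    - {"linear": [0, 0, -0.003], "turn": [0, 0, 0], "grip": 30}
    - {"linear": [0, 0, -0.002], "turn": [0, 0, 0], "grip": 30}
    - {"linear": [0, 0, -0.002], "turn": [0, 0, 0], "grip": 30}
    - {"linear": [0, 0, -0.001], "turn": [0, 0, 0], "grip": 30}
    - {"linear": [0, 0, 0], "turn": [0, 0, 0], "grip": 30}
    - {"linear": [0, 0, 0], "turn": [0, 0, 0], "grip": 30}
    - {"linear": [0, 0, 0], "turn": [0, 0, 0], "grip": 30}
  force: 25

```text
time_s: 7.35
tool_pos: [0.4462, -0.398, 0.2243]
orientation: [[0.0, 1.0, 0.0], [1.0, -0.0, -0.0], [-0.0, 0.0, -1.0]]
contact_force: [-0.5, -0.5, -4.2]
width: 0.0636
```

Request:
servo_tool:
  steps:
    - {"linear": [0, 0, -0.001], "turn": [0, 0, 0], "grip": 30}
    - {"linear": [0, 0, -0.001], "turn": [0, 0, 0], "grip": 30}
    - {"linear": [0, 0, -0.001], "turn": [0, 0, 0], "grip": 30}
    - {"linear": [0, 0, -0.001], "turn": [0, 0, 0], "grip": 30}
    - {"linear": [0, 0, 0], "turn": [0, 0, 0], "grip": 30}
    - {"linear": [0, 0, 0], "turn": [0, 0, 0], "grip": 30}
    - {"linear": [0, 0, 0], "turn": [0, 0, 0], "grip": 30}
    - {"linear": [0, 0, 0], "turn": [0, 0, 0], "grip": 30}
    - {"linear": [0, 0, 0], "turn": [0, 0, 0], "grip": 30}
    - {"linear": [0, 0, 0], "turn": [0, 0, 0], "grip": 30}
  force: 25

```text
time_s: 8.6
tool_pos: [0.4462, -0.3979, 0.221]
orientation: [[-0.0, 1.0, 0.0], [1.0, 0.0, -0.0], [-0.0, 0.0, -1.0]]
contact_force: [-2.5, 3.0, 5.9]
width: 0.0638
```

Request:
servo_tool:
  steps:
    - {"linear": [0, 0, 0], "turn": [0, 0, 0], "grip": 80}
    - {"linear": [0, 0, 0], "turn": [0, 0, 0], "grip": 100}
    - {"linear": [0, 0, 0], "turn": [0, 0, 0], "grip": 100}
    - {"linear": [0, 0, 0.02], "turn": [0, 0, 0], "grip": 100}
    - {"linear": [0, 0, 0.05], "turn": [0, 0, 0], "grip": 100}
    - {"linear": [0, 0, 0.05], "turn": [0, 0, 0], "grip": 100}
    - {"linear": [0.001, 0.06, 0], "turn": [0, 0, 0], "grip": 100}
    - {"linear": [0.001, 0.06, 0], "turn": [0, 0, 0], "grip": 100}
    - {"linear": [0.001, 0.06, 0], "turn": [0, 0, 0], "grip": 100}
    - {"linear": [0.001, 0.06, 0], "turn": [0, 0, 0], "grip": 100}

```text
time_s: 9.85
tool_pos: [0.45, -0.1562, 0.3404]
orientation: [[0.001, 1.0, 0.001], [1.0, -0.001, -0.0], [-0.0, 0.001, -1.0]]
contact_force: [0.8, -0.2, 0.0]
width: 0.0919
```

```bash
cat > look.py <<'E'
import sys
from h import *
n=sys.argv[1]
r=shot('top',n+'t.png'); s=shot('side',n+'s.png')
for c,a,b in tops(r): print('red',np.round(c,1),a,'z.105',np.round(onz(r,c,.105)[:2],4),'z.075',np.round(onz(r,c,.075)[:2],4))
for c,l,z in [('top','tub_mid',.051),('side','tub_mid',.051),('side','tall1_mid',.0525),('side','short1_mid',.0375)]:
    for d in tip_of(c,l): print(c,l,np.round(d['centre'],1),round(d['confidence'],2),np.round(onz(r if c=='top' else s,d['centre'],z)[:2],3))
a=cv2.imread('pics/'+n+'t.png');b=cv2.imread('pics/'+n+'s.png')
cv2.imwrite('pics/'+n+'.png',np.hstack([a[130:420,20:480][:,:400] if 0 else cv2.resize(a[110:350],(420,180)),cv2.resize(b,(240,180))]))
E
python3 look.py a
```

```text
red [370.1 224.5] 561 z.105 [ 0.5649 -0.265 ] z.075 [ 0.5694 -0.2718]
top tub_mid [436.6 284.7] 0.7 [ 0.448 -0.404]
side tub_mid [405.2 177.9] 0.54 [ 0.447 -0.395]
side tall1_mid [330.  188.6] 0.87 [ 0.564 -0.262]
side short1_mid [349.7 244.3] 0.61 [ 0.452 -0.158]
```

View pics/at.png

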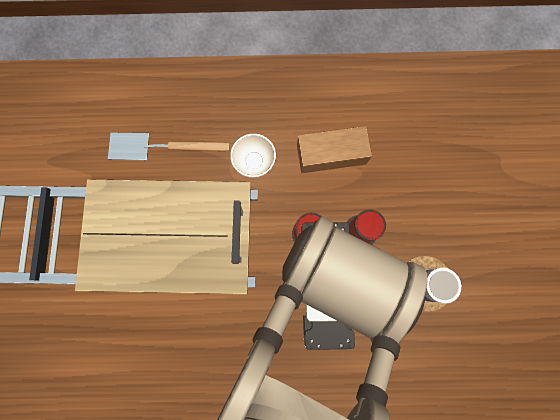

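Tub is on the pad (lid at 443,285) and jars look undisturbed. Next I grasp the first short jar.

Request:
servo_tool:
  steps:
    - {"linear": [0, -0.002, -0.03], "turn": [0, 0, 0], "grip": 100}
    - {"linear": [0, 0, -0.04], "turn": [0, 0, 0], "grip": 100}
    - {"linear": [0, 0, -0.04], "turn": [0, 0, 0], "grip": 100}
    - {"linear": [0, 0, -0.0265], "turn": [0, 0, 0], "grip": 100}
    - {"linear": [0, 0, 0], "turn": [0, 0, 0], "grip": 100}
    - {"linear": [0, 0, 0], "turn": [0, 0, 0], "grip": 60}
    - {"linear": [0, 0, 0], "turn": [0, 0, 0], "grip": 30}
    - {"linear": [0, 0, 0], "turn": [0, 0, 0], "grip": 30}
    - {"linear": [0, 0, 0], "turn": [0, 0, 0], "grip": 30}
    - {"linear": [0, 0, 0], "turn": [0, 0, 0], "grip": 30}
  force: 25

```text
time_s: 11.4
tool_pos: [0.4504, -0.1601, 0.2046]
orientation: [[-0.0, 1.0, 0.001], [1.0, 0.0, -0.001], [-0.001, 0.001, -1.0]]
contact_force: [-1.1, -1.4, 6.5]
width: 0.0655
```

Request:
servo_tool:
  steps:
    - {"linear": [0, 0, 0.03], "turn": [0, 0, 0], "grip": 30}
    - {"linear": [0, 0, 0.055], "turn": [0, 0, 0], "grip": 30}
    - {"linear": [0, 0, 0.055], "turn": [0, 0, 0], "grip": 30}
    - {"linear": [0.004, 0.03, 0], "turn": [0, 0, 0], "grip": 30}
    - {"linear": [0.0055, 0.044, 0], "turn": [0, 0, 0], "grip": 30}
    - {"linear": [0.0055, 0.044, 0], "turn": [0, 0, 0], "grip": 30}
    - {"linear": [0.0055, 0.044, 0], "turn": [0, 0, 0], "grip": 30}
    - {"linear": [0.0055, 0.044, 0], "turn": [0, 0, 0], "grip": 30}
    - {"linear": [0.0055, 0.044, 0], "turn": [0, 0, 0], "grip": 30}
    - {"linear": [0.0055, 0.044, 0], "turn": [0, 0, 0], "grip": 30}

```text
time_s: 12.65
tool_pos: [0.4869, 0.1356, 0.3435]
orientation: [[-0.0, 1.0, -0.001], [1.0, 0.0, -0.0], [-0.0, -0.001, -1.0]]
contact_force: [0.4, -0.2, -2.9]
width: 0.0653
```

Request:
servo_tool:
  steps:
    - {"linear": [0.0055, 0.044, 0], "turn": [0, 0, 0], "grip": 30}
    - {"linear": [0.0055, 0.044, 0], "turn": [0, 0, 0], "grip": 30}
    - {"linear": [0.004, 0.015, 0], "turn": [0, 0, 0], "grip": 30}
    - {"linear": [0, 0, -0.03], "turn": [0, 0, 0], "grip": 30}
    - {"linear": [0, 0, -0.03], "turn": [0, 0, 0], "grip": 30}
    - {"linear": [0, 0, -0.025], "turn": [0, 0, 0], "grip": 30}
    - {"linear": [0, 0, -0.01], "turn": [0, 0, 0], "grip": 30}
    - {"linear": [0, 0, -0.003], "turn": [0, 0, 0], "grip": 30}
    - {"linear": [0, 0, -0.002], "turn": [0, 0, 0], "grip": 30}
    - {"linear": [0, 0, 0], "turn": [0, 0, 0], "grip": 30}

```text
time_s: 13.9
tool_pos: [0.5024, 0.2371, 0.2445]
orientation: [[0.0, 1.0, 0.001], [1.0, -0.0, 0.0], [0.0, 0.001, -1.0]]
contact_force: [-0.0, 0.5, -3.3]
width: 0.0655
```

Request:
servo_tool:
  steps:
    - {"linear": [0, 0, -0.0015], "turn": [0, 0, 0], "grip": 30}
    - {"linear": [0, 0, -0.001], "turn": [0, 0, 0], "grip": 30}
    - {"linear": [0, 0, -0.001], "turn": [0, 0, 0], "grip": 30}
    - {"linear": [0, 0, -0.001], "turn": [0, 0, 0], "grip": 30}
    - {"linear": [0, 0, -0.0005], "turn": [0, 0, 0], "grip": 30}
    - {"linear": [0, 0, -0.0005], "turn": [0, 0, 0], "grip": 30}
    - {"linear": [0, 0, -0.0005], "turn": [0, 0, 0], "grip": 30}
    - {"linear": [0, 0, 0], "turn": [0, 0, 0], "grip": 30}
    - {"linear": [0, 0, 0], "turn": [0, 0, 0], "grip": 30}
    - {"linear": [0, 0, 0], "turn": [0, 0, 0], "grip": 30}

```text
time_s: 15.15
tool_pos: [0.5021, 0.2371, 0.2386]
orientation: [[-0.0, 1.0, 0.0], [1.0, 0.0, 0.0], [0.0, 0.0, -1.0]]
contact_force: [-3.6, -0.7, 6.4]
width: 0.0661
```

Request:
servo_tool:
  steps:
    - {"linear": [0, 0, 0], "turn": [0, 0, 0], "grip": 80}
    - {"linear": [0, 0, 0], "turn": [0, 0, 0], "grip": 100}
    - {"linear": [0, 0, 0], "turn": [0, 0, 0], "grip": 100}
    - {"linear": [0, 0, 0.015], "turn": [0, 0, 0], "grip": 100}
    - {"linear": [0, 0, 0.045], "turn": [0, 0, 0], "grip": 100}
    - {"linear": [0, 0, 0.045], "turn": [0, 0, 0], "grip": 100}
    - {"linear": [0.003, -0.03, 0], "turn": [0, 0, 0], "grip": 100}
    - {"linear": [0.006, -0.045, 0], "turn": [0, 0, 0], "grip": 100}
    - {"linear": [0.006, -0.045, 0], "turn": [0, 0, 0], "grip": 100}
    - {"linear": [0, 0, 0], "turn": [0, 0, 0], "grip": 100}

```text
time_s: 16.4
tool_pos: [0.5176, 0.1146, 0.3439]
orientation: [[0.004, 1.0, 0.002], [1.0, -0.004, -0.0], [-0.0, 0.002, -1.0]]
contact_force: [-0.1, -0.0, -0.4]
width: 0.0915
```

```bash
python3 look.py b
```

```text
red [370.1 224.6] 576 z.105 [ 0.5647 -0.2649] z.075 [ 0.5692 -0.2718]
red [311.2 228.4] 648 z.105 [ 0.5593 -0.1496] z.075 [ 0.5636 -0.1522]
red [104.3 268. ] 184 z.105 [0.4888 0.2521] z.075 [0.4905 0.2644]
red [381.5 286.6] 609 z.105 [ 0.4455 -0.2793] z.075 [ 0.4456 -0.2867]
top tub_mid [437.2 284.9] 0.62 [ 0.447 -0.405]
side tub_mid [409.2 179.8] 0.57 [ 0.437 -0.394]
side tall1_mid [330.  185.7] 0.75 [ 0.569 -0.27 ]
```

View pics/b.png

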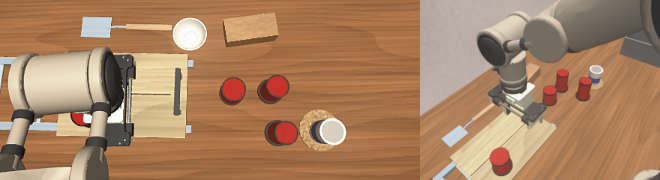

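The short jar stands on the board and the others haven't moved. Next is short jar 2.

Request:
servo_tool:
  steps:
    - {"linear": [0.0076, -0.0447, 0], "turn": [0, 0, 0], "grip": 100}
    - {"linear": [0.0076, -0.0447, 0], "turn": [0, 0, 0], "grip": 100}
    - {"linear": [0.0076, -0.0447, 0], "turn": [0, 0, 0], "grip": 100}
    - {"linear": [0.0076, -0.0447, 0], "turn": [0, 0, 0], "grip": 100}
    - {"linear": [0.0076, -0.0447, 0], "turn": [0, 0, 0], "grip": 100}
    - {"linear": [0.0076, -0.0447, 0], "turn": [0, 0, 0], "grip": 100}
    - {"linear": [0, 0, 0], "turn": [0, 0, 0], "grip": 100}
    - {"linear": [0, 0, -0.03], "turn": [0, 0, 0], "grip": 100}
    - {"linear": [0, 0, -0.04], "turn": [0, 0, 0], "grip": 100}
    - {"linear": [0, 0, 0], "turn": [0, 0, 0], "grip": 100}

```text
time_s: 17.95
tool_pos: [0.562, -0.1492, 0.2702]
orientation: [[-0.002, 1.0, -0.006], [1.0, 0.002, 0.003], [0.003, -0.006, -1.0]]
contact_force: [0.3, -0.3, 0.5]
width: 0.0918
```

Request:
servo_tool:
  steps:
    - {"linear": [0, 0, -0.04], "turn": [0, 0, 0], "grip": 100}
    - {"linear": [0, 0, -0.029], "turn": [0, 0, 0], "grip": 100}
    - {"linear": [0, 0, 0], "turn": [0, 0, 0], "grip": 100}
    - {"linear": [0, 0, 0], "turn": [0, 0, 0], "grip": 60}
    - {"linear": [0, 0, 0], "turn": [0, 0, 0], "grip": 30}
    - {"linear": [0, 0, 0], "turn": [0, 0, 0], "grip": 30}
    - {"linear": [0, 0, 0], "turn": [0, 0, 0], "grip": 30}
    - {"linear": [0, 0, 0], "turn": [0, 0, 0], "grip": 30}
    - {"linear": [0, 0, 0], "turn": [0, 0, 0], "grip": 30}
    - {"linear": [0, 0, 0], "turn": [0, 0, 0], "grip": 30}

```text
time_s: 19.2
tool_pos: [0.5631, -0.1512, 0.2049]
orientation: [[0.0, 1.0, 0.001], [1.0, -0.0, -0.001], [-0.001, 0.001, -1.0]]
contact_force: [-1.1, 0.5, 7.5]
width: 0.0653
```

Request:
servo_tool:
  steps:
    - {"linear": [0, 0, 0.03], "turn": [0, 0, 0], "grip": 30}
    - {"linear": [0, 0, 0.055], "turn": [0, 0, 0], "grip": 30}
    - {"linear": [0, 0, 0.055], "turn": [0, 0, 0], "grip": 30}
    - {"linear": [-0.007, 0.03, 0], "turn": [0, 0, 0], "grip": 30}
    - {"linear": [-0.0105, 0.044, 0], "turn": [0, 0, 0], "grip": 30}
    - {"linear": [-0.0105, 0.044, 0], "turn": [0, 0, 0], "grip": 30}
    - {"linear": [-0.0105, 0.044, 0], "turn": [0, 0, 0], "grip": 30}
    - {"linear": [-0.0105, 0.044, 0], "turn": [0, 0, 0], "grip": 30}
    - {"linear": [-0.0105, 0.044, 0], "turn": [0, 0, 0], "grip": 30}
    - {"linear": [-0.005, 0.018, 0], "turn": [0, 0, 0], "grip": 30}

```text
time_s: 20.45
tool_pos: [0.4974, 0.1188, 0.3436]
orientation: [[-0.002, 1.0, -0.001], [1.0, 0.002, 0.0], [0.0, -0.001, -1.0]]
contact_force: [-0.2, -0.7, -2.3]
width: 0.066
```

Request:
servo_tool:
  steps:
    - {"linear": [0, 0, 0], "turn": [0, 0, 0], "grip": 30}
    - {"linear": [0, 0, -0.03], "turn": [0, 0, 0], "grip": 30}
    - {"linear": [0, 0, -0.03], "turn": [0, 0, 0], "grip": 30}
    - {"linear": [0, 0, -0.025], "turn": [0, 0, 0], "grip": 30}
    - {"linear": [0, 0, -0.01], "turn": [0, 0, 0], "grip": 30}
    - {"linear": [0, 0, -0.003], "turn": [0, 0, 0], "grip": 30}
    - {"linear": [0, 0, -0.002], "turn": [0, 0, 0], "grip": 30}
    - {"linear": [0, 0, -0.001], "turn": [0, 0, 0], "grip": 30}
    - {"linear": [0, 0, -0.001], "turn": [0, 0, 0], "grip": 30}
    - {"linear": [0, 0, 0], "turn": [0, 0, 0], "grip": 30}

```text
time_s: 21.7
tool_pos: [0.4983, 0.1169, 0.2419]
orientation: [[-0.0, 1.0, 0.0], [1.0, 0.0, 0.0], [0.0, 0.0, -1.0]]
contact_force: [-0.1, 1.0, -2.7]
width: 0.0657
```

Request:
servo_tool:
  steps:
    - {"linear": [0, 0, -0.001], "turn": [0, 0, 0], "grip": 30}
    - {"linear": [0, 0, -0.0005], "turn": [0, 0, 0], "grip": 30}
    - {"linear": [0, 0, -0.0005], "turn": [0, 0, 0], "grip": 30}
    - {"linear": [0, 0, -0.0005], "turn": [0, 0, 0], "grip": 30}
    - {"linear": [0, 0, -0.0005], "turn": [0, 0, 0], "grip": 30}
    - {"linear": [0, 0, -0.0005], "turn": [0, 0, 0], "grip": 30}
    - {"linear": [0, 0, 0], "turn": [0, 0, 0], "grip": 30}
    - {"linear": [0, 0, 0], "turn": [0, 0, 0], "grip": 30}
    - {"linear": [0, 0, 0], "turn": [0, 0, 0], "grip": 30}
    - {"linear": [0, 0, 0], "turn": [0, 0, 0], "grip": 30}

```text
time_s: 22.95
tool_pos: [0.4983, 0.1169, 0.2389]
orientation: [[-0.0, 1.0, 0.001], [1.0, 0.0, -0.0], [-0.0, 0.001, -1.0]]
contact_force: [-2.4, 0.4, 4.7]
width: 0.0657
```

Request:
servo_tool:
  steps:
    - {"linear": [0, 0, 0], "turn": [0, 0, 0], "grip": 80}
    - {"linear": [0, 0, 0], "turn": [0, 0, 0], "grip": 100}
    - {"linear": [0, 0, 0], "turn": [0, 0, 0], "grip": 100}
    - {"linear": [0, 0, 0.015], "turn": [0, 0, 0], "grip": 100}
    - {"linear": [0, 0, 0.045], "turn": [0, 0, 0], "grip": 100}
    - {"linear": [0, 0, 0.045], "turn": [0, 0, 0], "grip": 100}
    - {"linear": [0.005, -0.03, 0], "turn": [0, 0, 0], "grip": 100}
    - {"linear": [0.008, -0.045, 0], "turn": [0, 0, 0], "grip": 100}
    - {"linear": [0.008, -0.045, 0], "turn": [0, 0, 0], "grip": 100}
    - {"linear": [0, 0, 0], "turn": [0, 0, 0], "grip": 100}

```text
time_s: 24.2
tool_pos: [0.5197, -0.0057, 0.3442]
orientation: [[0.004, 1.0, 0.002], [1.0, -0.004, -0.001], [-0.001, 0.002, -1.0]]
contact_force: [0.7, 1.1, -0.3]
width: 0.0918
```

```bash
python3 look.py c
```

```text
red [370.2 224.6] 574 z.105 [ 0.5647 -0.265 ] z.075 [ 0.5692 -0.2719]
red [110.7 260.5] 810 z.105 [0.503  0.2407] z.075 [0.5052 0.2525]
red [173.6 263.8] 682 z.105 [0.4947 0.1183] z.075 [0.4966 0.1256]
red [381.5 286.6] 608 z.105 [ 0.4455 -0.2793] z.075 [ 0.4456 -0.2867]
top tub_mid [434.  286.7] 0.64 [ 0.444 -0.398]
side tub_mid [404.6 179.2] 0.95 [ 0.446 -0.39 ]
side tall1_mid [331.  184.4] 0.64 [ 0.57  -0.275]
side short1_mid [188.1 373.7] 0.61 [0.52  0.229]
```

View pics/c.png

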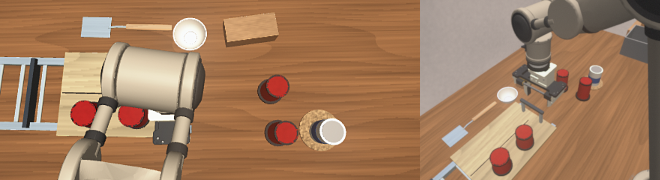

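Both short jars are well placed. Now the tall jar at (0.565, -0.265).

Request:
servo_tool:
  steps:
    - {"linear": [0.0076, -0.0435, 0], "turn": [0, 0, 0], "grip": 100}
    - {"linear": [0.0076, -0.0435, 0], "turn": [0, 0, 0], "grip": 100}
    - {"linear": [0.0076, -0.0435, 0], "turn": [0, 0, 0], "grip": 100}
    - {"linear": [0.0076, -0.0435, 0], "turn": [0, 0, 0], "grip": 100}
    - {"linear": [0.0076, -0.0435, 0], "turn": [0, 0, 0], "grip": 100}
    - {"linear": [0.0076, -0.0435, 0], "turn": [0, 0, 0], "grip": 100}
    - {"linear": [0, 0, 0], "turn": [0, 0, 0], "grip": 100}
    - {"linear": [0, 0, -0.02], "turn": [0, 0, 0], "grip": 100}
    - {"linear": [0, 0, -0.03], "turn": [0, 0, 0], "grip": 100}
    - {"linear": [0, 0, 0], "turn": [0, 0, 0], "grip": 100}

```text
time_s: 25.75
tool_pos: [0.5646, -0.2622, 0.2912]
orientation: [[-0.002, 1.0, -0.005], [1.0, 0.002, 0.003], [0.003, -0.005, -1.0]]
contact_force: [0.4, -0.4, -0.0]
width: 0.0918
```

Request:
servo_tool:
  steps:
    - {"linear": [0, 0, -0.035], "turn": [0, 0, 0], "grip": 100}
    - {"linear": [0, 0, -0.029], "turn": [0, 0, 0], "grip": 100}
    - {"linear": [0, 0, 0], "turn": [0, 0, 0], "grip": 100}
    - {"linear": [0, 0, 0], "turn": [0, 0, 0], "grip": 60}
    - {"linear": [0, 0, 0], "turn": [0, 0, 0], "grip": 30}
    - {"linear": [0, 0, 0], "turn": [0, 0, 0], "grip": 30}
    - {"linear": [0, 0, 0], "turn": [0, 0, 0], "grip": 30}
    - {"linear": [0, 0, 0], "turn": [0, 0, 0], "grip": 30}
    - {"linear": [0, 0, 0], "turn": [0, 0, 0], "grip": 30}
    - {"linear": [0, 0, 0], "turn": [0, 0, 0], "grip": 30}

```text
time_s: 27.0
tool_pos: [0.5649, -0.2642, 0.23]
orientation: [[0.0, 1.0, 0.001], [1.0, -0.0, -0.0], [-0.0, 0.001, -1.0]]
contact_force: [-1.7, 1.2, 5.5]
width: 0.0594
```

Request:
servo_tool:
  steps:
    - {"linear": [0, 0, 0.03], "turn": [0, 0, 0], "grip": 30}
    - {"linear": [0, 0, 0.055], "turn": [0, 0, 0], "grip": 30}
    - {"linear": [0, 0, 0.055], "turn": [0, 0, 0], "grip": 30}
    - {"linear": [0.003, 0.03, 0], "turn": [0, 0, 0], "grip": 30}
    - {"linear": [0.005, 0.044, 0], "turn": [0, 0, 0], "grip": 30}
    - {"linear": [0.005, 0.044, 0], "turn": [0, 0, 0], "grip": 30}
    - {"linear": [0.005, 0.044, 0], "turn": [0, 0, 0], "grip": 30}
    - {"linear": [0.005, 0.044, 0], "turn": [0, 0, 0], "grip": 30}
    - {"linear": [0.005, 0.044, 0], "turn": [0, 0, 0], "grip": 30}
    - {"linear": [0.005, 0.044, 0], "turn": [0, 0, 0], "grip": 30}

```text
time_s: 28.25
tool_pos: [0.5978, 0.0313, 0.3682]
orientation: [[0.0, 1.0, -0.002], [1.0, -0.0, 0.0], [0.0, -0.002, -1.0]]
contact_force: [1.1, -0.2, -3.6]
width: 0.0594
```

Request:
servo_tool:
  steps:
    - {"linear": [0.005, 0.044, 0], "turn": [0, 0, 0], "grip": 30}
    - {"linear": [0.005, 0.044, 0], "turn": [0, 0, 0], "grip": 30}
    - {"linear": [0.005, 0.044, 0], "turn": [0, 0, 0], "grip": 30}
    - {"linear": [0.005, 0.044, 0], "turn": [0, 0, 0], "grip": 30}
    - {"linear": [0.0045, 0.027, 0], "turn": [0, 0, 0], "grip": 30}
    - {"linear": [0, 0, -0.03], "turn": [0, 0, 0], "grip": 30}
    - {"linear": [0, 0, -0.03], "turn": [0, 0, 0], "grip": 30}
    - {"linear": [0, 0, -0.02], "turn": [0, 0, 0], "grip": 30}
    - {"linear": [0, 0, -0.01], "turn": [0, 0, 0], "grip": 30}
    - {"linear": [0, 0, 0], "turn": [0, 0, 0], "grip": 30}

```text
time_s: 29.5
tool_pos: [0.6223, 0.2328, 0.2782]
orientation: [[0.0, 1.0, -0.002], [1.0, -0.0, -0.001], [-0.001, -0.002, -1.0]]
contact_force: [-0.4, -0.6, -3.5]
width: 0.0594
```

Request:
servo_tool:
  steps:
    - {"linear": [0, 0, -0.005], "turn": [0, 0, 0], "grip": 30}
    - {"linear": [0, 0, -0.004], "turn": [0, 0, 0], "grip": 30}
    - {"linear": [0, 0, -0.002], "turn": [0, 0, 0], "grip": 30}
    - {"linear": [0, 0, -0.001], "turn": [0, 0, 0], "grip": 30}
    - {"linear": [0, 0, -0.001], "turn": [0, 0, 0], "grip": 30}
    - {"linear": [0, 0, -0.0005], "turn": [0, 0, 0], "grip": 30}
    - {"linear": [0, 0, -0.0005], "turn": [0, 0, 0], "grip": 30}
    - {"linear": [0, 0, -0.0005], "turn": [0, 0, 0], "grip": 30}
    - {"linear": [0, 0, 0], "turn": [0, 0, 0], "grip": 30}
    - {"linear": [0, 0, 0], "turn": [0, 0, 0], "grip": 30}

```text
time_s: 30.75
tool_pos: [0.6224, 0.2328, 0.2648]
orientation: [[0.0, 1.0, 0.0], [1.0, -0.0, -0.0], [-0.0, 0.0, -1.0]]
contact_force: [0.1, 0.2, -4.2]
width: 0.0601
```

Request:
servo_tool:
  steps:
    - {"linear": [0, 0, -0.0005], "turn": [0, 0, 0], "grip": 30}
    - {"linear": [0, 0, -0.0005], "turn": [0, 0, 0], "grip": 30}
    - {"linear": [0, 0, -0.0003], "turn": [0, 0, 0], "grip": 30}
    - {"linear": [0, 0, -0.0003], "turn": [0, 0, 0], "grip": 30}
    - {"linear": [0, 0, 0], "turn": [0, 0, 0], "grip": 30}
    - {"linear": [0, 0, 0], "turn": [0, 0, 0], "grip": 30}
    - {"linear": [0, 0, 0], "turn": [0, 0, 0], "grip": 30}
    - {"linear": [0, 0, 0], "turn": [0, 0, 0], "grip": 30}
    - {"linear": [0, 0, 0], "turn": [0, 0, 0], "grip": 30}
    - {"linear": [0, 0, 0], "turn": [0, 0, 0], "grip": 30}

```text
time_s: 32.0
tool_pos: [0.6223, 0.2329, 0.2639]
orientation: [[-0.0, 1.0, 0.001], [1.0, 0.0, 0.0], [0.0, 0.001, -1.0]]
contact_force: [-3.7, -0.9, 5.9]
width: 0.0599
```

Request:
servo_tool:
  steps:
    - {"linear": [0, 0, 0], "turn": [0, 0, 0], "grip": 80}
    - {"linear": [0, 0, 0], "turn": [0, 0, 0], "grip": 100}
    - {"linear": [0, 0, 0], "turn": [0, 0, 0], "grip": 100}
    - {"linear": [0, 0, 0.015], "turn": [0, 0, 0], "grip": 100}
    - {"linear": [0, 0, 0.04], "turn": [0, 0, 0], "grip": 100}
    - {"linear": [0, 0, 0.04], "turn": [0, 0, 0], "grip": 100}
    - {"linear": [-0.01, -0.03, 0], "turn": [0, 0, 0], "grip": 100}
    - {"linear": [-0.017, -0.045, 0], "turn": [0, 0, 0], "grip": 100}
    - {"linear": [-0.017, -0.045, 0], "turn": [0, 0, 0], "grip": 100}
    - {"linear": [0, 0, 0], "turn": [0, 0, 0], "grip": 100}

```text
time_s: 33.25
tool_pos: [0.5778, 0.1104, 0.3597]
orientation: [[0.004, 1.0, 0.001], [1.0, -0.004, -0.0], [-0.0, 0.001, -1.0]]
contact_force: [0.3, 0.3, -0.4]
width: 0.0918
```

```bash
python3 look.py d
```

```text
red [177.5 265.1] 441 z.105 [0.4922 0.1106] z.075 [0.494  0.1176]
red [381.5 286.6] 607 z.105 [ 0.4454 -0.2792] z.075 [ 0.4455 -0.2866]
top tub_mid [437.5 287.8] 0.74 [ 0.441 -0.405]
side tub_mid [407.  180.6] 0.83 [ 0.44  -0.388]
side tall1_mid [136.5 323.4] 0.63 [0.646 0.221]
side short1_mid [188.3 372.2] 0.88 [0.521 0.227]
side short1_mid [258.4 247.7] 0.45 [ 0.593 -0.043]
```

View pics/d.png

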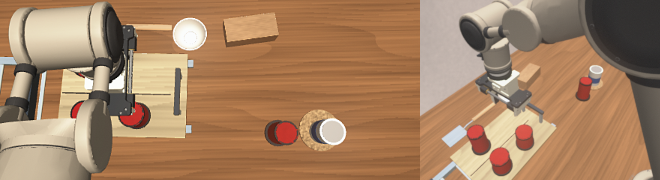

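Request:
servo_tool:
  steps:
    - {"linear": [-0.0147, -0.0436, 0], "turn": [0, 0, 0], "grip": 100}
    - {"linear": [-0.0147, -0.0436, 0], "turn": [0, 0, 0], "grip": 100}
    - {"linear": [-0.0147, -0.0436, 0], "turn": [0, 0, 0], "grip": 100}
    - {"linear": [-0.0147, -0.0436, 0], "turn": [0, 0, 0], "grip": 100}
    - {"linear": [-0.0147, -0.0436, 0], "turn": [0, 0, 0], "grip": 100}
    - {"linear": [-0.0147, -0.0436, 0], "turn": [0, 0, 0], "grip": 100}
    - {"linear": [-0.0147, -0.0436, 0], "turn": [0, 0, 0], "grip": 100}
    - {"linear": [-0.0147, -0.0436, 0], "turn": [0, 0, 0], "grip": 100}
    - {"linear": [-0.0147, -0.0436, 0], "turn": [0, 0, 0], "grip": 100}
    - {"linear": [0, 0, 0], "turn": [0, 0, 0], "grip": 100}

```text
time_s: 34.8
tool_pos: [0.4459, -0.2816, 0.3579]
orientation: [[0.003, 1.0, 0.0], [1.0, -0.003, -0.001], [-0.001, 0.0, -1.0]]
contact_force: [-0.1, 0.0, 0.2]
width: 0.0917
```

Request:
servo_tool:
  steps:
    - {"linear": [0, 0, -0.03], "turn": [0, 0, 0], "grip": 100}
    - {"linear": [0, 0, -0.04], "turn": [0, 0, 0], "grip": 100}
    - {"linear": [0, 0, -0.04], "turn": [0, 0, 0], "grip": 100}
    - {"linear": [0, 0, -0.019], "turn": [0, 0, 0], "grip": 100}
    - {"linear": [0, 0, 0], "turn": [0, 0, 0], "grip": 100}
    - {"linear": [0, 0, 0], "turn": [0, 0, 0], "grip": 60}
    - {"linear": [0, 0, 0], "turn": [0, 0, 0], "grip": 30}
    - {"linear": [0, 0, 0], "turn": [0, 0, 0], "grip": 30}
    - {"linear": [0, 0, 0], "turn": [0, 0, 0], "grip": 30}
    - {"linear": [0, 0, 0], "turn": [0, 0, 0], "grip": 30}

```text
time_s: 36.05
tool_pos: [0.4459, -0.2796, 0.2297]
orientation: [[0.0, 1.0, -0.0], [1.0, -0.0, -0.0], [-0.0, -0.0, -1.0]]
contact_force: [-2.8, -0.1, 5.4]
width: 0.0596
```

Request:
servo_tool:
  steps:
    - {"linear": [0, 0, 0.03], "turn": [0, 0, 0], "grip": 30}
    - {"linear": [0, 0, 0.055], "turn": [0, 0, 0], "grip": 30}
    - {"linear": [0, 0, 0.055], "turn": [0, 0, 0], "grip": 30}
    - {"linear": [0.013, 0.03, 0], "turn": [0, 0, 0], "grip": 30}
    - {"linear": [0.0192, 0.0435, 0], "turn": [0, 0, 0], "grip": 30}
    - {"linear": [0.0192, 0.0435, 0], "turn": [0, 0, 0], "grip": 30}
    - {"linear": [0.0192, 0.0435, 0], "turn": [0, 0, 0], "grip": 30}
    - {"linear": [0.0192, 0.0435, 0], "turn": [0, 0, 0], "grip": 30}
    - {"linear": [0.0192, 0.0435, 0], "turn": [0, 0, 0], "grip": 30}
    - {"linear": [0.0192, 0.0435, 0], "turn": [0, 0, 0], "grip": 30}

```text
time_s: 37.3
tool_pos: [0.5747, 0.0129, 0.3685]
orientation: [[0.0, 1.0, -0.001], [1.0, -0.0, 0.0], [0.0, -0.001, -1.0]]
contact_force: [1.4, -1.1, -3.0]
width: 0.06
```

Request:
servo_tool:
  steps:
    - {"linear": [0.0192, 0.0435, 0], "turn": [0, 0, 0], "grip": 30}
    - {"linear": [0.0192, 0.0435, 0], "turn": [0, 0, 0], "grip": 30}
    - {"linear": [0.0062, 0.0145, 0], "turn": [0, 0, 0], "grip": 30}
    - {"linear": [0, 0, -0.03], "turn": [0, 0, 0], "grip": 30}
    - {"linear": [0, 0, -0.03], "turn": [0, 0, 0], "grip": 30}
    - {"linear": [0, 0, -0.02], "turn": [0, 0, 0], "grip": 30}
    - {"linear": [0, 0, -0.01], "turn": [0, 0, 0], "grip": 30}
    - {"linear": [0, 0, -0.005], "turn": [0, 0, 0], "grip": 30}
    - {"linear": [0, 0, -0.003], "turn": [0, 0, 0], "grip": 30}
    - {"linear": [0, 0, 0], "turn": [0, 0, 0], "grip": 30}

```text
time_s: 38.55
tool_pos: [0.619, 0.1129, 0.2717]
orientation: [[-0.0, 1.0, 0.001], [1.0, 0.0, 0.0], [0.0, 0.001, -1.0]]
contact_force: [0.3, 0.2, -3.3]
width: 0.0597
```

Request:
servo_tool:
  steps:
    - {"linear": [0, 0, -0.003], "turn": [0, 0, 0], "grip": 30}
    - {"linear": [0, 0, -0.001], "turn": [0, 0, 0], "grip": 30}
    - {"linear": [0, 0, -0.001], "turn": [0, 0, 0], "grip": 30}
    - {"linear": [0, 0, -0.001], "turn": [0, 0, 0], "grip": 30}
    - {"linear": [0, 0, -0.0005], "turn": [0, 0, 0], "grip": 30}
    - {"linear": [0, 0, -0.0005], "turn": [0, 0, 0], "grip": 30}
    - {"linear": [0, 0, -0.0005], "turn": [0, 0, 0], "grip": 30}
    - {"linear": [0, 0, -0.0005], "turn": [0, 0, 0], "grip": 30}
    - {"linear": [0, 0, 0], "turn": [0, 0, 0], "grip": 30}
    - {"linear": [0, 0, 0], "turn": [0, 0, 0], "grip": 30}

```text
time_s: 39.8
tool_pos: [0.6189, 0.1129, 0.2637]
orientation: [[-0.0, 1.0, 0.0], [1.0, 0.0, -0.0], [-0.0, 0.0, -1.0]]
contact_force: [-3.6, -0.3, 4.3]
width: 0.06
```

Request:
servo_tool:
  steps:
    - {"linear": [0, 0, 0], "turn": [0, 0, 0], "grip": 80}
    - {"linear": [0, 0, 0], "turn": [0, 0, 0], "grip": 100}
    - {"linear": [0, 0, 0], "turn": [0, 0, 0], "grip": 100}
    - {"linear": [0, 0, 0.015], "turn": [0, 0, 0], "grip": 100}
    - {"linear": [0, 0, 0.045], "turn": [0, 0, 0], "grip": 100}
    - {"linear": [0, 0, 0.045], "turn": [0, 0, 0], "grip": 100}
    - {"linear": [-0.016, -0.0295, 0], "turn": [0, 0, 0.154], "grip": 100}
    - {"linear": [-0.016, -0.0295, 0], "turn": [0, 0, 0.154], "grip": 100}
    - {"linear": [-0.016, -0.0295, 0], "turn": [0, 0, 0.154], "grip": 100}
    - {"linear": [-0.016, -0.0295, 0], "turn": [0, 0, 0.154], "grip": 100}

```text
time_s: 41.05
tool_pos: [0.5543, -0.0059, 0.3694]
orientation: [[-0.582, 0.813, 0.002], [0.813, 0.582, -0.0], [-0.001, 0.001, -1.0]]
contact_force: [0.6, 0.5, 0.8]
width: 0.0918
```

Request:
servo_tool:
  steps:
    - {"linear": [0, 0, 0], "turn": [0, 0, 0.154], "grip": 100}
    - {"linear": [0, 0, 0], "turn": [0, 0, 0.154], "grip": 100}
    - {"linear": [0, 0, 0], "turn": [0, 0, 0.154], "grip": 100}
    - {"linear": [0, 0, 0], "turn": [0, 0, 0.154], "grip": 100}
    - {"linear": [0, 0, 0], "turn": [0, 0, 0.154], "grip": 100}
    - {"linear": [0, 0, 0], "turn": [0, 0, 0.154], "grip": 100}
    - {"linear": [0, -0.08, 0], "turn": [0, 0, 0], "grip": 100}
    - {"linear": [0, -0.05, 0], "turn": [0, 0, 0], "grip": 100}
    - {"linear": [0, -0.05, 0], "turn": [0, 0, 0], "grip": 100}
    - {"linear": [0, 0, 0], "turn": [0, 0, 0], "grip": 100}

```text
time_s: 42.3
tool_pos: [0.5547, -0.1708, 0.3691]
orientation: [[-0.999, 0.035, 0.001], [0.035, 0.999, -0.001], [-0.001, -0.001, -1.0]]
contact_force: [-0.8, -0.1, 0.9]
width: 0.0918
```

```bash
python3 look.py e; python3 - <<'E'
from h import *
print(tip_of('top','board_grip'),tip_of('side','board_grip'))
E
```

```text
red [173.5 197.2] 621 z.105 [0.6266 0.1224] z.075 [0.6333 0.1299]
red [111.7 196.4] 545 z.105 [0.6304 0.2463] z.075 [0.6373 0.2583]
red [110.7 260.7] 702 z.105 [0.5026 0.2407] z.075 [0.5048 0.2525]
red [174.6 261.6] 778 z.105 [0.4989 0.1165] z.075 [0.5009 0.1237]
side tub_mid [408.2 178.6] 0.79 [ 0.441 -0.396]
side tall1_mid [193.6 338.7] 0.73 [0.548 0.184]
side tall1_mid [138.9 322.7] 0.58 [0.643 0.218]
side short1_mid [188.9 376.4] 0.85 [0.516 0.231]
[{'centre': [235.7, 231.3], 'confidence': 0.9}] [{'centre': [260.7, 244.8], 'confidence': 0.93}]
```

View pics/et.png

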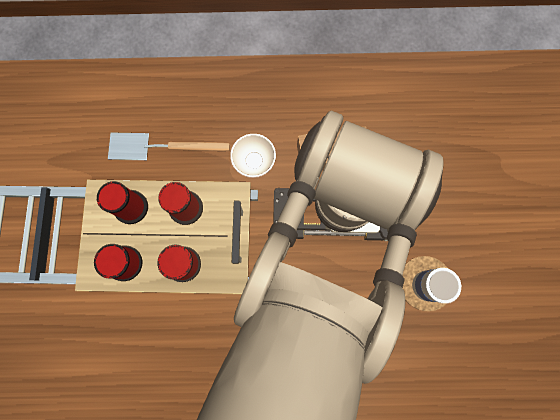

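All four jars stand correctly on the board (tops at 112,196; 173,197; 111,261; 175,262). The handle is near (0.555, -0.003), so I go there.

Request:
servo_tool:
  steps:
    - {"linear": [0, 0.04, 0], "turn": [0, 0, 0], "grip": 100}
    - {"linear": [0, 0.05, 0], "turn": [0, 0, 0], "grip": 100}
    - {"linear": [0, 0.05, 0], "turn": [0, 0, 0], "grip": 100}
    - {"linear": [0, 0.028, 0], "turn": [0, 0, -0.005], "grip": 100}
    - {"linear": [0, 0, -0.03], "turn": [0, 0, 0], "grip": 100}
    - {"linear": [0, 0, -0.03], "turn": [0, 0, 0], "grip": 100}
    - {"linear": [0, 0, -0.03], "turn": [0, 0, 0], "grip": 100}
    - {"linear": [0, 0, -0.014], "turn": [0, 0, 0], "grip": 100}
    - {"linear": [0, 0, 0], "turn": [0, 0, 0], "grip": 70}
    - {"linear": [0, 0, 0], "turn": [0, 0, 0], "grip": 70}

```text
time_s: 43.95
tool_pos: [0.5554, 0.0005, 0.2653]
orientation: [[-0.999, 0.036, 0.002], [0.036, 0.999, -0.0], [-0.002, -0.0, -1.0]]
contact_force: [0.4, 0.3, -1.2]
width: 0.0765
```

Request:
servo_tool:
  steps:
    - {"linear": [0, 0, 0], "turn": [0, 0, 0], "grip": 60}
    - {"linear": [0, 0, 0], "turn": [0, 0, 0], "grip": 52}
    - {"linear": [0, 0, 0], "turn": [0, 0, 0], "grip": 46}
    - {"linear": [0, 0, 0], "turn": [0, 0, 0], "grip": 42}
    - {"linear": [0, 0, 0], "turn": [0, 0, 0], "grip": 38}
    - {"linear": [0, 0, 0], "turn": [0, 0, 0], "grip": 36}
    - {"linear": [0, 0, 0], "turn": [0, 0, 0], "grip": 34}
    - {"linear": [0, 0, 0], "turn": [0, 0, 0], "grip": 34}
    - {"linear": [0, 0, 0], "turn": [0, 0, 0], "grip": 34}
    - {"linear": [0, 0, 0], "turn": [0, 0, 0], "grip": 34}

```text
time_s: 45.2
tool_pos: [0.5549, 0.0005, 0.2641]
orientation: [[-0.999, 0.036, 0.0], [0.036, 0.999, 0.0], [0.0, 0.0, -1.0]]
contact_force: [-0.1, -0.1, -0.2]
width: 0.0311
```

Request:
servo_tool:
  steps:
    - {"linear": [0, 0.0015, 0], "turn": [0, 0, 0], "grip": 34}
    - {"linear": [0, 0.0015, 0], "turn": [0, 0, 0], "grip": 34}
    - {"linear": [0, 0.0015, 0], "turn": [0, 0, 0], "grip": 34}
    - {"linear": [0, 0.0015, 0], "turn": [0, 0, 0], "grip": 34}
    - {"linear": [0, 0.0015, 0], "turn": [0, 0, 0], "grip": 34}
    - {"linear": [0, 0.0015, 0], "turn": [0, 0, 0], "grip": 34}
    - {"linear": [0, 0.0015, 0], "turn": [0, 0, 0], "grip": 34}
    - {"linear": [0, 0.0015, 0], "turn": [0, 0, 0], "grip": 34}
    - {"linear": [0, 0.002, 0], "turn": [0, 0, 0], "grip": 34}
    - {"linear": [0, 0.002, 0], "turn": [0, 0, 0], "grip": 34}

```text
time_s: 46.45
tool_pos: [0.5551, 0.0166, 0.2642]
orientation: [[-0.999, 0.036, 0.001], [0.036, 0.999, 0.0], [-0.001, 0.0, -1.0]]
contact_force: [1.7, -3.1, -1.2]
width: 0.0312
```

Request:
servo_tool:
  steps:
    - {"linear": [0.0001, 0.003, 0], "turn": [0, 0, 0], "grip": 34}
    - {"linear": [0.0001, 0.003, 0], "turn": [0, 0, 0], "grip": 34}
    - {"linear": [0.0001, 0.003, 0], "turn": [0, 0, 0], "grip": 34}
    - {"linear": [0.0001, 0.003, 0], "turn": [0, 0, 0], "grip": 34}
    - {"linear": [0.0001, 0.003, 0], "turn": [0, 0, 0], "grip": 34}
    - {"linear": [0.0001, 0.003, 0], "turn": [0, 0, 0], "grip": 34}
    - {"linear": [0.0001, 0.003, 0], "turn": [0, 0, 0], "grip": 34}
    - {"linear": [0.0001, 0.003, 0], "turn": [0, 0, 0], "grip": 34}
    - {"linear": [0.0001, 0.003, 0], "turn": [0, 0, 0], "grip": 34}
    - {"linear": [0.0001, 0.003, 0], "turn": [0, 0, 0], "grip": 34}

```text
time_s: 47.7
tool_pos: [0.556, 0.0467, 0.2642]
orientation: [[-0.999, 0.036, 0.0], [0.036, 0.999, 0.0], [-0.0, 0.0, -1.0]]
contact_force: [2.2, -3.8, 0.3]
width: 0.031
```

Request:
servo_tool:
  steps:
    - {"linear": [0.0001, 0.003, 0], "turn": [0, 0, 0], "grip": 34}
    - {"linear": [0.0001, 0.003, 0], "turn": [0, 0, 0], "grip": 34}
    - {"linear": [0.0001, 0.003, 0], "turn": [0, 0, 0], "grip": 34}
    - {"linear": [0.0001, 0.003, 0], "turn": [0, 0, 0], "grip": 34}
    - {"linear": [0.0001, 0.003, 0], "turn": [0, 0, 0], "grip": 34}
    - {"linear": [0.0001, 0.003, 0], "turn": [0, 0, 0], "grip": 34}
    - {"linear": [0.0001, 0.003, 0], "turn": [0, 0, 0], "grip": 34}
    - {"linear": [0.0001, 0.003, 0], "turn": [0, 0, 0], "grip": 34}
    - {"linear": [0.0001, 0.002, 0], "turn": [0, 0, 0], "grip": 34}
    - {"linear": [0.0001, 0.002, 0], "turn": [0, 0, 0], "grip": 34}

```text
time_s: 48.95
tool_pos: [0.5568, 0.0746, 0.2641]
orientation: [[-0.999, 0.036, -0.0], [0.036, 0.999, 0.0], [0.0, 0.0, -1.0]]
contact_force: [0.3, -3.0, 2.5]
width: 0.0314
```

Request:
servo_tool:
  steps:
    - {"linear": [0, 0.0015, 0], "turn": [0, 0, 0], "grip": 34}
    - {"linear": [0, 0.0015, 0], "turn": [0, 0, 0], "grip": 34}
    - {"linear": [0, 0.0015, 0], "turn": [0, 0, 0], "grip": 34}
    - {"linear": [0.0001, 0.0015, 0], "turn": [0, 0, 0], "grip": 34}
    - {"linear": [0, 0.0015, 0], "turn": [0, 0, 0], "grip": 34}
    - {"linear": [0, 0.0015, 0], "turn": [0, 0, 0], "grip": 34}
    - {"linear": [0.0001, 0.0015, 0], "turn": [0, 0, 0], "grip": 34}
    - {"linear": [0, 0.001, 0], "turn": [0, 0, 0], "grip": 34}
    - {"linear": [0, 0, 0], "turn": [0, 0, 0], "grip": 34}
    - {"linear": [0, 0, 0], "turn": [0, 0, 0], "grip": 34}

```text
time_s: 50.2
tool_pos: [0.5571, 0.0861, 0.2641]
orientation: [[-0.999, 0.036, -0.0], [0.036, 0.999, 0.0], [0.0, 0.0, -1.0]]
contact_force: [0.6, -0.9, 0.4]
width: 0.0309
```

Request:
servo_tool:
  steps:
    - {"linear": [0, 0.001, 0], "turn": [0, 0, 0], "grip": 34}
    - {"linear": [0, 0.001, 0], "turn": [0, 0, 0], "grip": 34}
    - {"linear": [0, 0.001, 0], "turn": [0, 0, 0], "grip": 34}
    - {"linear": [0.0001, 0.001, 0], "turn": [0, 0, 0], "grip": 34}
    - {"linear": [0, 0.001, 0], "turn": [0, 0, 0], "grip": 34}
    - {"linear": [0, 0.001, 0], "turn": [0, 0, 0], "grip": 34}
    - {"linear": [0.0001, 0.001, 0], "turn": [0, 0, 0], "grip": 34}
    - {"linear": [0, 0.001, 0], "turn": [0, 0, 0], "grip": 34}
    - {"linear": [0, 0, 0], "turn": [0, 0, 0], "grip": 34}
    - {"linear": [0, 0, 0], "turn": [0, 0, 0], "grip": 34}

```text
time_s: 51.45
tool_pos: [0.5574, 0.0923, 0.264]
orientation: [[-0.999, 0.036, -0.001], [0.036, 0.999, -0.003], [0.0, -0.003, -1.0]]
contact_force: [0.7, -12.7, 1.0]
width: 0.0317
```

Request:
servo_tool:
  steps:
    - {"linear": [0, 0.0005, 0], "turn": [0, 0, 0], "grip": 34}
    - {"linear": [0, 0.0005, 0], "turn": [0, 0, 0], "grip": 34}
    - {"linear": [0, 0.0005, 0], "turn": [0, 0, 0], "grip": 34}
    - {"linear": [0, 0.0, 0], "turn": [0, 0, 0], "grip": 34}
    - {"linear": [0, 0, 0], "turn": [0, 0, 0], "grip": 34}
    - {"linear": [0, 0, 0], "turn": [0, 0, 0], "grip": 34}
    - {"linear": [0, 0, 0], "turn": [0, 0, 0], "grip": 34}
    - {"linear": [0, 0, 0], "turn": [0, 0, 0], "grip": 34}
    - {"linear": [0, 0, 0], "turn": [0, 0, 0], "grip": 34}
    - {"linear": [0, 0, 0], "turn": [0, 0, 0], "grip": 34}

```text
time_s: 52.7
tool_pos: [0.5574, 0.0927, 0.264]
orientation: [[-0.999, 0.036, -0.001], [0.036, 0.999, -0.005], [0.001, -0.005, -1.0]]
contact_force: [-0.2, -19.2, 0.2]
width: 0.0314
```

```bash
python3 look.py f; python3 - <<'E'
from h import *
r=shot('top')
im=cv2.cvtColor(r['image'],cv2.COLOR_RGB2BGR)[150:320,0:280]
cv2.imwrite('pics/f2.png',cv2.resize(im,None,fx=2.5,fy=2.5,interpolation=cv2.INTER_CUBIC))
E
```

```text
red [ 65.8 195.9] 450 z.105 [0.6331 0.3388] z.075 [0.6401 0.3542]
red [ 61.4 251.7] 167 z.105 [0.5215 0.3382] z.075 [0.5244 0.3536]
red [130.8 257.9] 555 z.105 [0.5075 0.2019] z.075 [0.5098 0.2123]
top tub_mid [434.3 286.5] 0.81 [ 0.444 -0.399]
side tub_mid [407.4 177.6] 0.7 [ 0.444 -0.399]
side tub_mid [403.3 192.6] 0.57 [ 0.429 -0.347]
side tall1_mid [ 91.9 359.4] 0.9 [0.652 0.307]
```

View pics/f2.png

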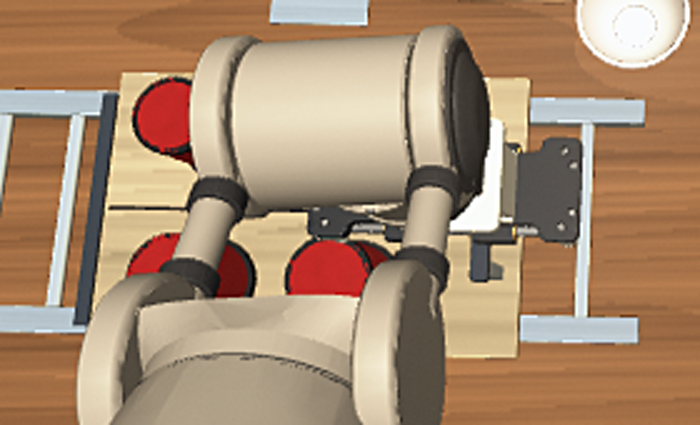

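The board's left edge now meets the black stop bar and the force rose to 19 N with no further travel. Backing off gently.

Request:
servo_tool:
  steps:
    - {"linear": [0, -0.003, 0], "turn": [0, 0, 0], "grip": 34}
    - {"linear": [0, -0.003, 0], "turn": [0, 0, 0], "grip": 34}
    - {"linear": [0, -0.003, 0], "turn": [0, 0, 0], "grip": 34}
    - {"linear": [0, -0.002, 0], "turn": [0, 0, 0], "grip": 34}
    - {"linear": [0, 0, 0], "turn": [0, 0, 0], "grip": 34}
    - {"linear": [0, 0, 0.02], "turn": [0, 0, 0], "grip": 40}
    - {"linear": [0, 0, 0.04], "turn": [0, 0, 0], "grip": 40}
    - {"linear": [0, 0, 0.05], "turn": [0, 0, 0], "grip": 40}
    - {"linear": [0, -0.03, 0], "turn": [0, 0, 0], "grip": 40}
    - {"linear": [0, -0.04, 0], "turn": [0, 0, 0], "grip": 40}

```text
time_s: 54.3
tool_pos: [0.5572, 0.0146, 0.375]
orientation: [[-0.999, 0.034, 0.002], [0.034, 0.999, 0.0], [-0.002, 0.0, -1.0]]
contact_force: [-0.8, -0.5, -0.5]
width: 0.0365
```

Request:
servo_tool:
  steps:
    - {"linear": [0, -0.04, 0], "turn": [0, 0, 0], "grip": 40}
    - {"linear": [0, -0.04, 0], "turn": [0, 0, 0], "grip": 40}
    - {"linear": [0, -0.04, 0], "turn": [0, 0, 0], "grip": 40}
    - {"linear": [0, -0.04, 0], "turn": [0, 0, 0], "grip": 40}
    - {"linear": [0, -0.03, 0], "turn": [0, 0, 0], "grip": 40}
    - {"linear": [0, 0, 0], "turn": [0, 0, 0], "grip": 40}
    - {"linear": [0, 0, 0], "turn": [0, 0, 0], "grip": 40}
    - {"linear": [0, 0, 0], "turn": [0, 0, 0], "grip": 40}
    - {"linear": [0, 0, 0], "turn": [0, 0, 0], "grip": 40}
    - {"linear": [0, 0, 0], "turn": [0, 0, 0], "grip": 40}

```text
time_s: 55.55
tool_pos: [0.5574, -0.175, 0.3742]
orientation: [[-0.999, 0.035, 0.0], [0.035, 0.999, 0.0], [-0.0, 0.0, -1.0]]
contact_force: [0.2, 0.1, -0.1]
width: 0.0368
```

```bash
python3 look.py g; python3 - <<'E'
from h import *
r=shot('top')
b=np.array([.5635,.2645]); 
for c,a,_ in tops(r):
    for z in(.139,.109): print(np.round(c),z,np.round(onz(r,c,z)[:2],3))
print('grip',[np.round(onz(r,d['centre'],.104),3) for d in tip_of('top','board_grip')], 'bt',[np.round(onz(r,d['centre'],.034),3) for d in tip_of('top','board_top')])
E
```

```text
red [ 68.4 195.9] 622 z.105 [0.6328 0.3334] z.075 [0.6398 0.3486]
red [129.6 196.5] 635 z.105 [0.6296 0.2104] z.075 [0.6365 0.2211]
red [ 67.  259.9] 689 z.105 [0.5056 0.3258] z.075 [0.5079 0.3408]
red [130.5 260.6] 706 z.105 [0.5021 0.202 ] z.075 [0.5043 0.2124]
top tub_mid [438.2 286.9] 0.73 [ 0.443 -0.407]
side tub_mid [ 93.2 365.1] 0.58 [0.644 0.311]
side tall1_mid [ 89.7 364.6] 0.86 [0.648 0.314]
side tall1_mid [151.5 310.8] 0.33 [0.644 0.189]
[ 68. 196.] 0.139 [0.625 0.316]
[ 68. 196.] 0.109 [0.632 0.331]
[130. 196.] 0.139 [0.622 0.198]
[130. 196.] 0.109 [0.629 0.209]
[ 67. 260.] 0.139 [0.503 0.309]
[ 67. 260.] 0.109 [0.505 0.324]
[131. 261.] 0.139 [0.5  0.19]
[131. 261.] 0.109 [0.502 0.201]
grip [array([0.555, 0.081, 0.104])] bt [array([0.571, 0.264, 0.034]), array([0.513, 0.34 , 0.034])]
```

View pics/gt.png

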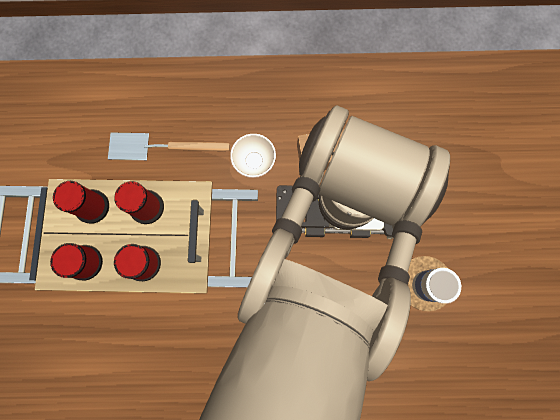

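View pics/gs.png

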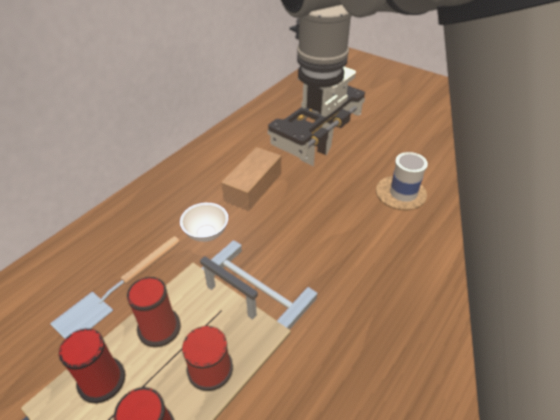

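The four jars are upright on the correct halves, the board is against the stop, the tub is on the pad, and the bystanders haven't moved. Handing in.

```bash
python3 -c "
from cell import *
print(hand_in())"
```

```text
the job is handed in; nothing more can be done
None
```

The job is done and handed in at about 56 s of the 210 s allowed.

- **Tub:** I moved it first. It stands upright on the pad, within about 1 cm of the middle.
- **Jars:** Four were present, two tall and two short. I set each one down slowly, with under 7 N at contact. The last pictures show the talls on the far half and the shorts on the near half. All are upright, about 60 mm from the middle line and spaced about 120 mm between centres.
- **Board:** I pushed it by its handle until it stopped. The force rose from about 3 N to 19 N with no further travel, and the top view shows the board's end against the stop bar. I then backed the gripper off and lifted it clear, with the contact force near zero.
- **Left alone:** The bowl and spatula look untouched in the last pictures. The carton is partly hidden by the arm in the top view but looks unmoved in the side view.

I saw no jar get knocked aside. None of the measured checks failed. In the last side view the tub network reported a jar instead of the tub (confidence 0.58). Both pictures show the tub on the pad, and the top camera puts it at (0.443, -0.407) against my pad estimate of (0.447, -0.398).

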